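Gauge the gap under a sprung strip guide with the feeler blade that drags

TASK

Check the gap under the sprung shoe of the green guide bridge. Of the three feeler blades, take the one that will go in with a light drag (the thin one would lie loose, the thick one cannot enter), slide it flat along the bench into the gap from the bridge's front until its nose comes out behind the bridge, without forcing it, and leave it there gripped by the shoe. Leave the other two blades where they lie.

Things in the scene. Friction and masses are not known exactly. Their poses are not given: they have to be found in the camera images.
- bridge: Green bridge fixed on the bench, 40 (x) x 146 (y), 75 mm high. Origin: bench, under its centre; x points from front (entry, robot's side) to back. Tunnel 68 mm wide about y = 0. In it a sprung steel shoe, flat underside x = -15 to 15, 6 mm above the bench, front lip sloping up to 13 mm at x = -36. A blade lifts it (4 mm at most), pressed by 3 to 4 N: about 2 to 12 N of drag felt.
- feeler_yellow: Right blade: bright leaf 120 x 24 mm, 8 mm thick (nose tapers to 4 mm over the last 20), flat on the bench; yellow block grip on its rear: 30 (x) x 20 (y) mm, centre x = -42, top 46 mm above the bench. Origin: middle of the leaf's underside; x points from grip to nose (x = +60), z up. 0.1 to 0.17 kg. Nose is behind the bridge from origin at bridge x = -40; grip meets the lip at about -9.
- feeler_blue: Too thin: same blade with a blue grip, leaf 4 mm thick, same outline and axes. It would lie loose in the gap; leave it.
- feeler_red: Too thick: same blade with a red grip, leaf 12 mm thick, same outline and axes. It cannot enter the gap; leave it.
Not all that is in view belongs to the job. What is shaped like the bridge but white is not meant.

How it is judged:
On the way:
1. the yellow blade, held in the gripper, goes in under the shoe from the front and feels its drag (x of feeler_yellow in the frame of bridge between -0.074 and -0.04 m and z of feeler_yellow in the frame of bridge below 0.01 m and contact force between feeler_yellow and bridge above 0.5 N and contact force between the fingers and feeler_yellow above 1 N), for 0.05 s.
At the end, for the whole second after the job is handed in: Yellow blade flat in the tunnel, grip to the front, nose at least 18 mm past the bridge's centre (level with its back or beyond), within 17 degrees of the bridge's x axis, middle within 30 mm of the tunnel's middle line, pressed by over 1 N, at rest (x of feeler_yellow in the frame of bridge between -0.042 and 0.01 m and y of feeler_yellow in the frame of bridge between -0.03 and 0.03 m and z of feeler_yellow in the frame of bridge below 0.006 m and angle between the x axis of feeler_yellow and the x axis of bridge, either way round below 0.3 rad and angle between feeler_yellow's own z axis and vertical below 0.15 rad and contact force between feeler_yellow and bridge above 1 N and linear speed of feeler_yellow below 0.02 m/s); the robot touches nothing.
It fails at once if the blue or the red blade is moved by more than 30 mm (distance of any of feeler_blue, feeler_red from where it was at the start of the episode above 0.03 m).
It fails at once if the yellow blade is forced against the bridge with more than 35 N (contact force between feeler_yellow and bridge above 35 N).
It also fails if it takes over 38 s, if anything falls off the work surface, if the arm or the gripper's body presses on something with over 40 N, if the wrist force passes 120 N, or if a joint passes its speed limit or range.

ROBOT

A 6-joint arm with a two-finger parallel gripper is mounted at the origin on a cart in front of the work surface, level with it; the furniture and walls round the work are solid. World frame = base frame: x ahead of the robot, y to its left, z up, the work surface at z = 0. Lengths are in m, angles in rad, forces in N, time in s.
With the tool pointing down it reaches from about 0.25 to 0.725 m from the base axis. Payload 4 kg.
Tool frame: the origin (TCP) lies midway between the tips of the shut fingers; the grasp point (between the pads) lies 19 mm behind it; z points along the fingers, y is the line along which they close (so a half turn about z gives the same grasp; the last joint's range is limited). The gripper opens to 85 mm and grips with 20 to 120 N. Pads are 22 mm wide; open, the fingers measure 114 mm over their backs; the gripper's body (76 mm by 85 mm) begins 54 mm behind the grasp point. The pads swing forward as they close: fully open they stand 13 mm farther back than shut.
Start: joints at [-1.281, 0.241, 0.005, 1.335, 0, 1.571], TCP at [0.143, -0.479, 0.231] pointing down, gripper open.
Joint ranges: [-2.72, 2.72], [-1.05, 1.87], [-1.09, 1.28], [-1.99, 2.15], [-1.42, 1.44], [-3.14, 3.14]. Speed limits (rad/s): [2.79, 2.79, 3.14, 3.14, 3.14, 3.14].

INTERFACE

Orientations are given as a unit quaternion [x, y, z, w].
In Python, from workcell import get_obs, camera, job_done, silhouettes gives the robot as it stands. The module is installed in compiled form; this text tells all that it offers.
- The arm moves only by the tool drive_tool, never from a script. Its argument "increments" is a list of rows, each a list of 3 entries, a list of its own where there are three numbers: the shift along the world's x, y, z in mm, then the turn, a rotation vector about the world's x, y, z in degrees, then the opening, from 0 (shut) to 1 (fully open). A call has 1 to 8 rows; each row shifts and turns the commanded pose from where the row before left it; what a row does not reach is not made up. A row lasts 1/12 s, in which the tool goes at most 41.7 mm and 7.16 degrees, less where a joint would pass 70% of its speed; a pose out of reach is approached as far as the arm can. A call is refused whole if a number of a shift passes 41.7 or a number of a turn 7.16, either way. A call with a gripper value outside its range is refused whole. The fingers move at their own pace and stop on an object; the grip force is fixed at half the most. Time passes only in rows, so rows that do not move let the fingers close. It gives the time, the measured TCP pose, the force, the opening and the grip force at its end, in the units of the state.
- get_obs(): the state, without advancing time (a new reading comes with each control period).
- camera(name): name is "scene" or "top" or "wrist"; returns a dict with "image" (420x560x3 uint8, red, green, blue), "K" (3x3 intrinsics, pixels), "k1" (the pictures are not rectified: a ray, as slopes to the right and down, at radius r is drawn at 1 + k1 r^2 times it, then the intrinsics apply), "view" (4x4, takes a point from world to camera coordinates). Camera axes: x right, y down, z forward; pixel columns grow to the right and rows downward; lengths in m; the calibration is good to about 2 mm. A picture is of the moment at which its call begins. There is no depth.
- job_done(): hands the job in; it is judged then, once.
Trained networks look in a picture, given as the dict that the camera call returned (one of the last four; its "shot" number tells which), for a name from the list of things; names that differ only in an ending like _2 or _b are one class to them, and where a whole thing is asked for, a point or a joint stands for the part that bears it (a point fixed in the world has none). Each returns a list of dicts, best first, with "conf" (0 to 1); they miss things now and then, are a little off and sometimes report something else, mostly with a low value. They report only what shows in the picture. A call takes as long as a camera call. They do not tell look-alikes from the thing itself.
- silhouettes(query, picture): "region" (420x560 bool, what is visible of it) and "bbox" ([left, top, right, bottom] in pixels, round what is visible of it).
The state is a dict: "clock": time; "joint_pos": joint angles; "joint_vel": joint speeds; "tau": joint torques, N m; "eef_pos": TCP position; "tool_rot": TCP orientation; "ft_force": force on the tool from outside, world axes, zero at the start; "ft_torque": the same for the moment, N m; "grip_width": finger opening in m; "grasp_force": force on a finger pad.
Only numpy, scipy, OpenCV 4.12 (cv2) and the standard library are available. Lean on these libraries where they do the work, as an engineer would, in place of code of your own. Each camera call takes 0.05 s, during which the arm holds its last target. There are 200 camera calls.

## Working session

There is one attempt and no reset: what is moved stays moved. The work goes in short steps, Python scripts to look and compute and a tool call to move; the robot and the scene stay as the last step left them, time stands still between calls to the robot, and variables do not carry over. Pictures are saved under pics/ and viewed, at most 10 in all, crops included, and the job is handed in when it is done.

Besides the shell and the picture viewer there is one more tool, called as name([rows], argument=value, ...), one row to a line, values as JSON. drive_tool: Moves the arm, as the interface text tells. Its arguments: {"type":"object","properties":{"increments":{"type":"array"}},"required":["increments"]}

```bash
mkdir -p pics
cat > h.py <<'E'
import numpy as np,cv2
from workcell import *
def ray(p,uv):
    K=p["K"];d=np.array([[ (uv[0]-K[0,2])/K[0,0],(uv[1]-K[1,2])/K[1,1]]])[0]
    s=d.copy()
    for _ in range(30): s=d/(1+p["k1"]*(s@s))
    V=p["view"];R=V[:3,:3];c=-R.T@V[:3,3]
    return c,R.T@np.array([s[0],s[1],1.])
def at(p,uv,z):
    c,d=ray(p,uv);return c+d*(z-c[2])/d[2]
def proj(p,X):
    q=p["view"]@np.append(X,1);s=q[:2]/q[2];s=s*(1+p["k1"]*(s@s));return p["K"][:2,:2]@s+p["K"][:2,2]
E
python3 - <<'E'
from h import *
ps={}
for n in("scene","top"):
    p=camera(n);im=p["image"][:,:,::-1].copy()
    for q in("bridge","feeler_yellow","feeler_blue","feeler_red"):
        for r in silhouettes(q,p):
            m=r["region"];v,u=np.nonzero(m)
            rect=cv2.minAreaRect(np.c_[u,v].astype(np.float32))
            print(n,q,round(r["conf"],2),r["bbox"],at(p,(u.mean(),v.mean()),0).round(3),"rect",np.round([at(p,c,0)[:2] for c in cv2.boxPoints(rect)],3).tolist())
    ps[n]=im
    print(n,"cam",ray(p,(280,210))[0])
cv2.imwrite("pics/a.png",ps["scene"]);cv2.imwrite("pics/b.png",ps["top"])
print(get_obs()["clock"],get_obs()["tool_rot"])
E
```

```text
scene bridge 0.97 [276.3, 226.9, 317.0, 293.9] [ 0.436  0.081 -0.   ] rect [[0.436, 0.173], [0.501, -0.013], [0.43, -0.02], [0.375, 0.163]]
scene bridge 0.83 [168.2, 243.2, 224.9, 311.9] [ 0.592  0.232 -0.   ] rect [[0.631, 0.309], [0.647, 0.132], [0.549, 0.161], [0.544, 0.327]]
scene feeler_yellow 0.63 [282.4, 201.6, 327.6, 228.4] [ 0.488 -0.058 -0.   ] rect [[0.554, -0.04], [0.573, -0.109], [0.446, -0.095], [0.434, -0.029]]
scene feeler_blue 0.95 [320.7, 159.0, 367.5, 179.2] [ 0.502 -0.271  0.   ] rect [[0.572, -0.251], [0.595, -0.339], [0.465, -0.319], [0.449, -0.236]]
scene feeler_red 0.58 [312.0, 178.9, 361.8, 204.1] [ 0.474 -0.177  0.   ] rect [[0.542, -0.157], [0.562, -0.235], [0.431, -0.22], [0.417, -0.146]]
scene cam [0.05801713 0.73140424 0.77183093]
top bridge 0.64 [159.9, 177.0, 220.5, 206.5] [0.574 0.246 0.   ] rect [[0.6, 0.32], [0.607, 0.173], [0.543, 0.169], [0.536, 0.316]]
top bridge 0.61 [218.7, 230.5, 279.7, 267.2] [0.423 0.095 0.   ] rect [[0.429, 0.172], [0.466, 0.03], [0.41, 0.016], [0.373, 0.157]]
top feeler_yellow 0.88 [296.6, 200.1, 307.2, 244.7] [ 0.497 -0.047  0.   ] rect [[0.438, -0.029], [0.553, -0.041], [0.551, -0.065], [0.436, -0.052]]
top feeler_blue 0.84 [380.5, 190.5, 392.2, 234.5] [ 0.508 -0.258  0.   ] rect [[0.569, -0.248], [0.568, -0.276], [0.454, -0.271], [0.454, -0.243]]
top feeler_red 0.72 [342.4, 204.9, 358.5, 249.9] [ 0.478 -0.163  0.   ] rect [[0.42, -0.144], [0.539, -0.151], [0.538, -0.181], [0.418, -0.173]]
top cam [0.44605071 0.00234825 1.11832589]
0.5 [ 9.89520649e-01  1.44391431e-01 -8.93521233e-06 -1.56775360e-05]
```

View pics/a.png

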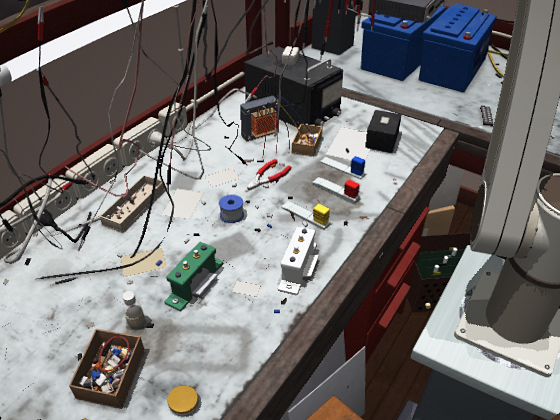

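View pics/b.png

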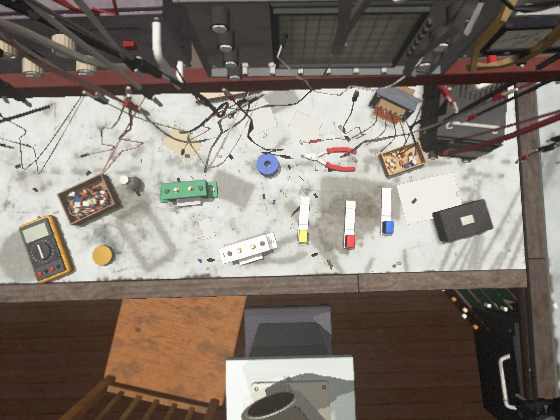

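The top picture shows the green bridge at pixels (160–220, 177–206), with its lip toward the robot. The white look-alike is at (219–280, 231–267). The blades are yellow at (302, 222), red at (350, 227) and blue at (387, 212), grips toward the robot. The target is the green bridge and the yellow-grip blade. I'll move toward yellow for a wrist view.

drive_tool([
  [[20,31,5],[0,0,-1.6],1],
  [[20,31,5],[0,0,-1.6],1],
  [[20,31,5],[0,0,-1.6],1],
  [[20,31,5],[0,0,-1.6],1],
  [[20,31,5],[0,0,-1.6],1],
  [[20,31,5],[0,0,-1.6],1],
  [[20,31,5],[0,0,-1.6],1],
  [[20,31,5],[0,0,-1.6],1],
])

```text
clock: 1.17
eef_pos: [0.3034, -0.2296, 0.2718]
tool_rot: [0.999, 0.032, 0.0, 0.0]
ft_force: [0.5, -0.9, -0.4]
grip_width: 0.0851
grasp_force: 0.0
```

drive_tool([
  [[20,31,0],[0,0,-1.6],1],
  [[20,31,0],[0,0,-1.6],1],
  [[20,31,0],[0,0,-1.6],1],
  [[20,31,0],[0,0,-1.6],1],
  [[20,31,0],[0,0,-1.6],1],
  [[15,20,0],[0,0,-1.6],1],
  [[0,0,0],[0,0,0],1],
  [[0,0,0],[0,0,0],1],
])

```text
clock: 1.83
eef_pos: [0.4182, -0.0552, 0.2711]
tool_rot: [0.999, -0.049, -0.0, 0.0]
ft_force: [-0.9, 0.1, -0.2]
grip_width: 0.0852
grasp_force: 0.0
```

```bash
cat > m.py <<'E'
from h import *
import sys
from scipy.optimize import least_squares
def look(n,fn,qs):
    p=camera(n);cv2.imwrite(fn,p["image"][:,:,::-1]) if fn else 0
    for q in qs:
        for r in silhouettes(q,p):
            v,u=np.nonzero(r["region"]);print(n,q,round(r["conf"],2),np.round(r["bbox"]),at(p,(u.mean(),v.mean()),0.0).round(3))
    return p
E
python3 - <<'E'
from m import *
o=get_obs();print(o["clock"],o["eef_pos"],o["tool_rot"],o["ft_force"])
p=look("wrist","pics/w1.png",["feeler_yellow","bridge","feeler_red"])
print(ray(p,(280,210)))
E
```

```text
1.8333 [ 0.41822353 -0.05518203  0.27113289] [ 9.98807374e-01 -4.88235351e-02 -2.59132568e-04  1.59771798e-04] [-0.9473778   0.11881102 -0.24292426]
wrist feeler_yellow 0.9 [256.  34. 281. 156.] [ 0.494 -0.047  0.   ]
wrist bridge 0.94 [ 0. 20. 59. 88.] [0.575 0.212 0.   ]
wrist bridge 0.88 [ 74. 132. 214. 222.] [0.418 0.102 0.   ]
wrist feeler_red 0.8 [365.  39. 395. 162.] [ 0.475 -0.165  0.   ]
(array([ 0.49875142, -0.06335984,  0.41545621]), array([-0.30546213,  0.03807165, -0.95156267]))
```

View pics/w1.png

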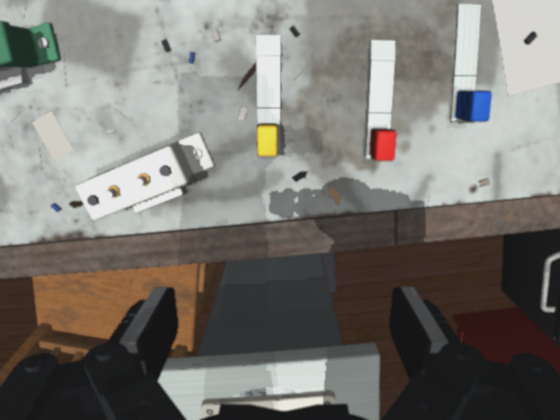

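The wrist view shows the yellow blade at (268, 95) with its grip at (268, 140), red at (381, 100), blue at (468, 60), the white bridge at (145, 178), and the green bridge cut off at top left. I'll step over for a full view of the green bridge before grasping.

drive_tool([
  [[12,36,0],[0,0,0],1],
  [[12,36,0],[0,0,0],1],
  [[12,36,0],[0,0,0],1],
  [[12,36,0],[0,0,0],1],
  [[12,36,0],[0,0,0],1],
  [[0,0,0],[0,0,0],1],
  [[0,0,0],[0,0,0],1],
])

```text
clock: 2.62
eef_pos: [0.4747, 0.0299, 0.2712]
tool_rot: [0.999, 0.008, -0.001, -0.037]
ft_force: [-0.0, 0.0, -0.1]
grip_width: 0.0854
grasp_force: 0.0
```

```bash
cat >> m.py <<'E'
from scipy.optimize import minimize
def box(x0,x1,y0,y1,z0,z1): return np.array([[x,y,z] for x in(x0,x1) for y in(y0,y1) for z in(z0,z1)])
def fit(obs,boxes,x0):
    # obs: list of (picture, mask); boxes: list of corner sets; pose x,y,yaw by IoU
    S=4
    def cost(s):
        c,n=np.cos(s[2]),np.sin(s[2]);R=np.array([[c,-n,0],[n,c,0],[0,0,1]]);t=0
        for p,m in obs:
            im=np.zeros((420*S,560*S),np.uint8)
            for b in boxes:
                q=np.array([proj(p,R@X+[s[0],s[1],0]) for X in b]);
                cv2.fillConvexPoly(im,cv2.convexHull(((q+.5)*S).astype(np.int32)),1)
            M=cv2.resize(m.astype(np.uint8),None,fx=S,fy=S,interpolation=cv2.INTER_NEAREST)
            t+=1-(im&M).sum()/(im|M).sum()
        return t/len(obs)
    sim=np.array([x0]+[np.add(x0,d) for d in([.01,0,0],[0,.01,0],[0,0,.08])])
    r=minimize(cost,x0,method="Nelder-Mead",options=dict(initial_simplex=sim,xatol=1e-4,fatol=1e-4,maxiter=90));return r.x.round(4),round(r.fun,3)
YEL=[box(-.06,.06,-.012,.012,0,.008),box(-.057,-.027,-.01,.01,0,.046)]
def mask(p,q,near):
    best=None
    for r in silhouettes(q,p):
        v,u=np.nonzero(r["region"]);e=np.linalg.norm(at(p,(u.mean(),v.mean()),0)[:2]-near)
        if e<.08: return r["region"]
E
python3 - <<'E'
from m import *
w=camera("wrist");t=camera("top");im=w["image"][:,:,::-1];cv2.imwrite("pics/w2.png",im)
np.savez("w2.npz",**w)
n=(.497,-.047);ob=[(p,mask(p,"feeler_yellow",n)) for p in(w,t)]
for o in ob:
    if o[1] is not None: print("yel",fit([o],YEL,[.497,-.047,-.1]))
for p in(w,t):
    m=mask(p,"bridge",(.575,.24))
    if m is not None:
        print("br", fit([(p,m)],[box(-.02,.02,-.073,.073,0,.012),box(-.02,.02,-.05,.05,0,.075)],[.575,.24,.04]))
        v,u=np.nonzero(m);print(u.min(),u.max(),v.min(),v.max())
print(get_obs()["eef_pos"])
E
```

```text
yel (array([ 0.4935, -0.0475, -0.1123]), np.float64(0.052))
br (array([0.5712, 0.2382, 0.0812]), np.float64(0.156))
28 173 43 108
br (array([0.5709, 0.2428, 0.0795]), np.float64(0.153))
160 217 180 206
[0.47442677 0.03000352 0.27160433]
```

View pics/w2.png

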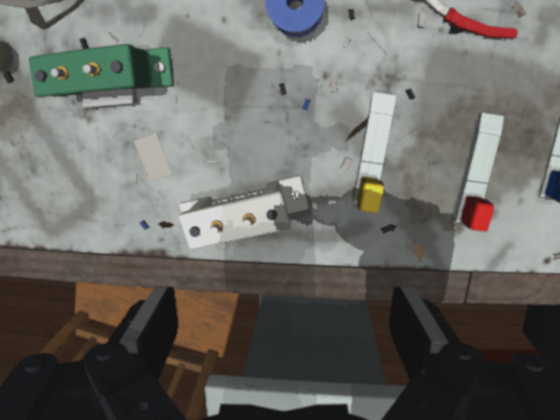

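Run:
```python
from m import *
o=get_obs()
for k in o: print(k,np.round(o[k],3))
```

```text
clock 2.917
joint_pos [0.016 0.177 0.027 1.421 0.075 3.14 ]
joint_vel [0.005 0.002 0.004 0.001 0.002 0.   ]
tau [-1.1000e-02 -3.4409e+01  2.5616e+01  8.0000e-03  2.3800e-01 -0.0000e+00]
eef_pos [0.474 0.03  0.272]
tool_rot [ 0.999  0.008 -0.001 -0.037]
ft_force [ 0.819 -0.282  0.313]
ft_torque [-0.071 -0.003 -0.   ]
grasp_force 0.0
grip_width 0.085
```

The arm stopped short because joint 6 is at its limit. I'll turn the tool half round (the same grasp) while moving back over the yellow grip.

drive_tool([
  [[-1,-3,0],[0,0,7.1],1],
  [[-1,-3,0],[0,0,7.1],1],
  [[-1,-3,0],[0,0,7.1],1],
  [[-1,-3,0],[0,0,7.1],1],
  [[-1,-3,0],[0,0,7.1],1],
  [[-1,-3,0],[0,0,7.1],1],
  [[-1,-3,0],[0,0,7.1],1],
  [[-1,-3,0],[0,0,7.1],1],
])

```text
clock: 3.58
eef_pos: [0.4666, 0.0062, 0.2715]
tool_rot: [0.873, 0.485, -0.018, -0.032]
ft_force: [0.9, 0.1, 0.1]
grip_width: 0.0854
grasp_force: 0.0
```

drive_tool([
  [[-1,-3,0],[0,0,7.1],1],
  [[-1,-3,0],[0,0,7.1],1],
  [[-1,-3,0],[0,0,7.1],1],
  [[-1,-3,0],[0,0,7.1],1],
  [[-1,-3,0],[0,0,7.1],1],
  [[-1,-3,0],[0,0,7.1],1],
  [[-1,-3,0],[0,0,7.1],1],
  [[-1,-3,0],[0,0,7.1],1],
])

```text
clock: 4.25
eef_pos: [0.4586, -0.0177, 0.2715]
tool_rot: [0.537, 0.843, -0.032, -0.02]
ft_force: [0.1, 0.4, -0.4]
grip_width: 0.0852
grasp_force: 0.0
```

drive_tool([
  [[-1,-3,0],[0,0,7.1],1],
  [[-1,-3,0],[0,0,7.1],1],
  [[-1,-3,0],[0,0,7.1],1],
  [[-1,-3,0],[0,0,7.1],1],
  [[-1,-3,0],[0,0,7.1],1],
  [[-1,-3,0],[0,0,7.1],1],
  [[-1,-3,0],[0,0,7.1],1],
  [[-1,-3,0],[0,0,7.1],1],
])

```text
clock: 4.92
eef_pos: [0.4505, -0.0417, 0.2715]
tool_rot: [0.072, 0.997, -0.037, -0.002]
ft_force: [0.5, 0.4, 0.3]
grip_width: 0.0854
grasp_force: 0.0
```

```bash
cat >> m.py <<'E'
from scipy.spatial.transform import Rotation as Ro
def turn(yaw,o=None):
    o=o or get_obs();R=Ro.from_quat(o["tool_rot"]);X=np.array([np.cos(yaw),np.sin(yaw),0]);X=X if X@R.as_matrix()[:,0]>0 else -X
    T=np.c_[X,np.cross([0,0,-1],X),[0,0,-1]]
    return (Ro.from_matrix(T)*R.inv()).as_rotvec(degrees=True).round(2)
E
python3 - <<'E'
from m import *
o=get_obs();print(o["clock"],o["eef_pos"],o["joint_pos"].round(2) if hasattr(o["joint_pos"],"round") else o["joint_pos"],turn(-.112))
w=camera("wrist");t=camera("top");cv2.imwrite("pics/w3.png",w["image"][:,:,::-1])
for p in(w,t):
    m=mask(p,"feeler_yellow",(.497,-.047))
    if m is not None: print("yel",m.sum(),fit([(p,m)],YEL,[.494,-.047,-.1]))
    m=mask(p,"bridge",(.575,.24))
    if m is not None: print("br")
E
```

```text
4.9167 [ 0.45051418 -0.04168567  0.27153235] [-0.04  0.14 -0.02  1.42 -0.07  0.1 ] [ 4.27 -0.49  1.84]
yel 2233 (array([ 0.4933, -0.0468, -0.1018]), np.float64(0.042))
br
br
```

View pics/w3.png

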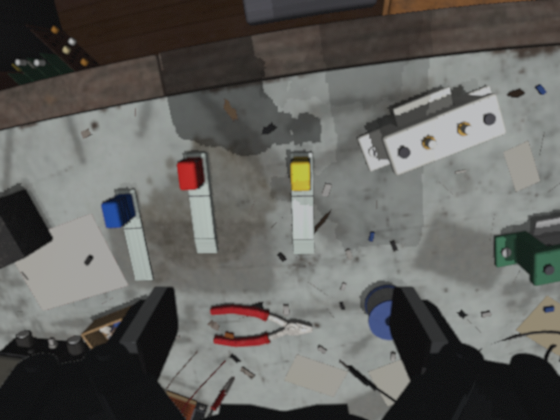

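The turned wrist view shows the yellow grip at (301, 174) between the fingers, with red at (190, 174) well clear to the side. The fit agrees with the earlier one, so I'll descend.

drive_tool([
  [[1,-1,-35],[4.3,-0.5,2.1],1],
  [[0,0,-35],[0,0,0],1],
  [[0,0,-35],[0,0,0],1],
  [[0,0,-35],[0,0,0],1],
  [[0,0,-35],[0,0,0],1],
  [[0,0,-35],[0,0,0],1],
  [[0,0,0],[0,0,0],1],
  [[0,0,0],[0,0,0],1],
])

```text
clock: 5.88
eef_pos: [0.4501, -0.042, 0.0602]
tool_rot: [0.057, 0.998, 0.0, -0.003]
ft_force: [0.4, -0.8, -0.5]
grip_width: 0.0853
grasp_force: 0.0
```

Run:
```python
from m import *
o=get_obs();print(o["clock"],o["eef_pos"],turn(-.106),o["ft_force"])
w=camera("wrist");t=camera("scene")
for p in(w,t):
    m=mask(p,"feeler_yellow",(.497,-.047))
    if m is not None: print("yel",m.sum(),fit([(p,m)],YEL,[.494,-.047,-.1]))
np.savez("x.npz",i=w["image"]);cv2.imwrite("pics/w4.png",w["image"][:,:,::-1])
```

```text
5.8833 [ 0.45010584 -0.04202231  0.0601644 ] [-0.07 -0.32  0.45] [ 0.38038115 -0.80350938 -0.50842652]
yel 6995 (array([ 0.494 , -0.047 , -0.1022]), np.float64(0.042))
yel 688 (array([ 0.4953, -0.0475, -0.1322]), np.float64(0.073))
```

drive_tool([
  [[2,-1,-24],[0,-0.3,0.3],1],
  [[0,0,-23],[0,0,0],1],
  [[0,0,0],[0,0,0],0],
  [[0,0,0],[0,0,0],0],
  [[0,0,0],[0,0,0],0],
  [[0,0,0],[0,0,0],0],
  [[0,0,0],[0,0,0],0],
  [[0,0,0],[0,0,0],0],
])

```text
clock: 6.75
eef_pos: [0.4552, -0.0434, 0.0159]
tool_rot: [0.054, 0.999, 0.0, 0.004]
ft_force: [-0.6, 0.9, 2.9]
grip_width: 0.0192
grasp_force: 59.1
```

drive_tool([
  [[0,0,0],[0,0,0],0],
  [[0,0,0],[0,0,0],0],
  [[0,0,0],[0,0,0],0],
  [[0,0,0],[0,0,0],0],
])

```text
clock: 7.08
eef_pos: [0.4551, -0.0434, 0.0158]
tool_rot: [0.054, 0.999, 0.0, 0.004]
ft_force: [-1.0, 0.1, 5.2]
grip_width: 0.0193
grasp_force: 59.4
```

The blade is held at 19 mm opening and 59 N. I'll lift it and carry it high over the white bridge.

drive_tool([
  [[0,0,30],[0,0,0],0],
  [[0,0,35],[0,0,0],0],
  [[0,0,35],[0,0,0],0],
  [[0,10,20],[0,0,1.5],0],
  [[-5,30,0],[0,0,1.5],0],
  [[-5,30,0],[0,0,1.5],0],
  [[-5,30,0],[0,0,1.5],0],
  [[-5,30,0],[0,0,1.5],0],
])

```text
clock: 7.75
eef_pos: [0.4336, 0.0878, 0.1351]
tool_rot: [-0.012, 1.0, 0.001, 0.003]
ft_force: [-0.2, 0.1, -1.4]
grip_width: 0.0192
grasp_force: 58.9
```

drive_tool([
  [[-5,30,0],[0,0,1],0],
  [[-5,30,0],[0,0,1],0],
  [[-5,30,0],[0,0,1],0],
  [[-5,30,0],[0,0,0],0],
  [[-5,15,0],[0,0,0],0],
  [[0,6,0],[0,0,0],0],
  [[0,0,0],[0,0,0],0],
  [[0,0,0],[0,0,0],0],
])

```text
clock: 8.42
eef_pos: [0.4088, 0.2273, 0.1344]
tool_rot: [-0.038, 0.999, 0.0, 0.002]
ft_force: [-0.6, -0.2, -0.5]
grip_width: 0.0191
grasp_force: 58.9
```

Run:
```python
from m import *
o=get_obs();print(o["clock"],o["eef_pos"],turn(.08),o["ft_force"],o["grip_width"],np.round(o["joint_pos"],2))
B=[box(-.02,.02,-.073,.073,0,.012),box(-.02,.02,-.05,.05,0,.075),box(-.036,-.015,-.03,.03,.006,.013)]
d={}
for n in("wrist","top","scene"):
    p=camera(n);m=mask(p,"bridge",(.575,.24))
    if m is not None: print("br",n,m.sum(),fit([(p,m)],B,[.572,.24,.06]))
    d[n]=p
w=d["wrist"];im=w["image"][:,:,::-1].copy()
s=d["scene"];c=np.clip(np.array(proj(s,[.53,.23,.05])).astype(int),80,340);crop=s["image"][c[1]-60:c[1]+60,c[0]-80:c[0]+80,::-1]
cv2.imwrite("pics/w5.png",im);cv2.imwrite("pics/s5.png",cv2.resize(crop,None,fx=5,fy=5,interpolation=cv2.INTER_CUBIC))
```

```text
8.4167 [0.40883275 0.22730223 0.13443432] [-0.06  0.28  0.24] [-0.57385363 -0.24462565 -0.48314755] 0.019137582572232602 [ 0.51  0.24 -0.26  1.07 -0.    0.43]
br wrist 736 (array([6.032e-01, 2.427e-01, 2.000e-04]), np.float64(0.901))
br top 1197 (array([0.5719, 0.2436, 0.0819]), np.float64(0.077))
br scene 2216 (array([0.5727, 0.2464, 0.0802]), np.float64(0.163))
```

View pics/w5.png

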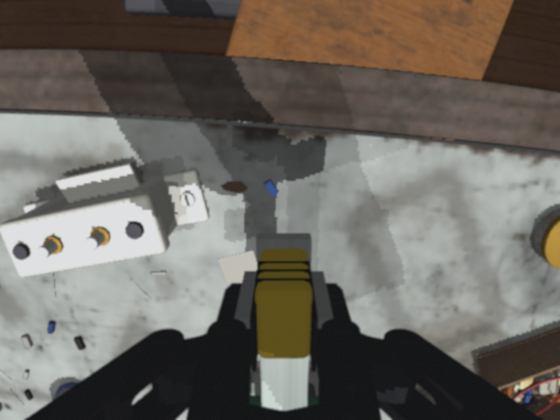

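View pics/s5.png

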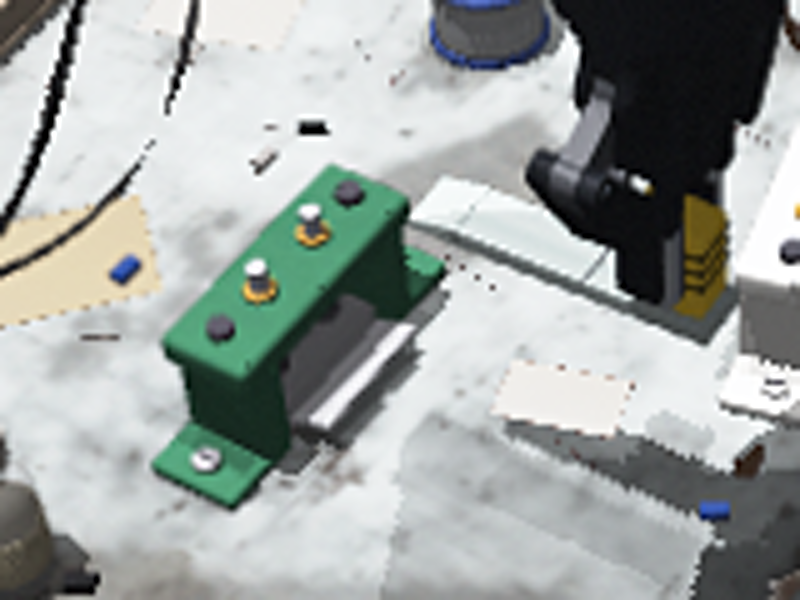

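The crop shows the green bridge with its steel lip on the robot side, and the yellow blade held level with its nose toward the bridge. The bridge fits at (0.572, 0.242), yaw 0.081. I'll lower in front of it.

drive_tool([
  [[0,1,-30],[0,0,0.2],0],
  [[0,1,-30],[0,0,0],0],
  [[0,0,-30],[0,0,0],0],
  [[0,0,-20],[0,0,0],0],
  [[0,0,-6],[0,0,0],0],
  [[0,0,0],[0,0,0],0],
  [[0,0,0],[0,0,0],0],
])

```text
clock: 9.3
eef_pos: [0.4092, 0.2295, 0.0187]
tool_rot: [-0.039, 0.999, 0.001, 0.002]
ft_force: [0.2, -0.5, -0.8]
grip_width: 0.0194
grasp_force: 58.9
```

Run:
```python
from m import *
o=get_obs();print(o["clock"],o["eef_pos"],turn(.081),o["ft_force"])
for n in("top","scene"):
    p=camera(n);m=mask(p,"feeler_yellow",(.45,.23))
    if m is not None: print("yel",n,m.sum(),fit([(p,m)],YEL,[.452,.231,.08]))
```

```text
9.3 [0.40921727 0.22950189 0.0186911 ] [-0.1   0.28  0.16] [ 0.20476069 -0.48062334 -0.75581926]
yel top 301 (array([0.4561, 0.2336, 0.0437]), np.float64(0.448))
yel scene 569 (array([0.4501, 0.2322, 0.0869]), np.float64(0.449))
```

drive_tool([
  [[10,1,-1.5],[0,0,0.1],0],
  [[10,1,-1],[0,0,0],0],
  [[10,1,0],[0,0,0],0],
  [[6,0.5,0],[0,0,0],0],
  [[0,0,0],[0,0,0],0],
])

```text
clock: 9.92
eef_pos: [0.4474, 0.2337, 0.016]
tool_rot: [-0.04, 0.999, 0.001, 0.003]
ft_force: [-0.0, -0.7, -0.4]
grip_width: 0.0191
grasp_force: 58.9
```

drive_tool([
  [[5,0.4,0],[0,0,0],0],
  [[5,0.4,0],[0,0,0],0],
  [[0,0,0],[0,0,0],0],
])

```text
clock: 10.17
eef_pos: [0.4554, 0.2342, 0.0161]
tool_rot: [-0.04, 0.999, 0.001, 0.003]
ft_force: [1.1, 0.4, -1.3]
grip_width: 0.019
grasp_force: 58.9
```

drive_tool([
  [[4,0.3,0],[0,0,0],0],
  [[4,0.3,0],[0,0,0],0],
  [[0,0,0],[0,0,0],0],
])

```text
clock: 10.42
eef_pos: [0.4636, 0.2348, 0.016]
tool_rot: [-0.04, 0.999, 0.001, 0.003]
ft_force: [-0.5, -1.2, -0.3]
grip_width: 0.0193
grasp_force: 59.0
```

drive_tool([
  [[4,0.3,0],[0,0,0],0],
  [[4,0.3,0],[0,0,0],0],
  [[4,0.3,0],[0,0,0],0],
  [[0,0,0],[0,0,0],0],
])

```text
clock: 10.75
eef_pos: [0.4711, 0.2352, 0.0159]
tool_rot: [-0.041, 0.999, 0.001, -0.001]
ft_force: [-12.4, -0.8, 12.1]
grip_width: 0.0189
grasp_force: 60.8
```

Drag is now 12 N. I'll ease the height slightly and go on in small steps.

drive_tool([
  [[1,0.1,0.7],[0,0,0],0],
  [[1,0.1,0],[0,0,0],0],
  [[0,0,0],[0,0,0],0],
])

```text
clock: 11.0
eef_pos: [0.473, 0.2351, 0.0161]
tool_rot: [-0.041, 0.999, 0.0, -0.001]
ft_force: [-11.3, -0.7, 8.1]
grip_width: 0.0185
grasp_force: 60.2
```

drive_tool([
  [[2,0.2,0],[0,0,0],0],
  [[2,0.2,0],[0,0,0],0],
  [[0,0,0],[0,0,0],0],
])

```text
clock: 11.25
eef_pos: [0.4764, 0.2354, 0.0161]
tool_rot: [-0.041, 0.999, 0.0, -0.002]
ft_force: [-13.1, 0.1, 8.7]
grip_width: 0.0193
grasp_force: 60.5
```

drive_tool([
  [[3,0.3,0.5],[0,0,0],0],
  [[3,0.3,0],[0,0,0],0],
  [[3,0.3,0],[0,0,0],0],
  [[0,0,0],[0,0,0],0],
])

```text
clock: 11.58
eef_pos: [0.4869, 0.2364, 0.0163]
tool_rot: [-0.041, 0.999, 0.0, -0.001]
ft_force: [-7.4, -0.4, 3.6]
grip_width: 0.0194
grasp_force: 59.7
```

drive_tool([
  [[3,0.3,0],[0,0,0],0],
  [[3,0.3,0],[0,0,0],0],
  [[3,0.3,0],[0,0,0],0],
  [[0,0,0],[0,0,0],0],
])

```text
clock: 11.92
eef_pos: [0.4959, 0.2372, 0.0163]
tool_rot: [-0.041, 0.999, 0.0, -0.001]
ft_force: [-8.0, -0.1, 3.1]
grip_width: 0.019
grasp_force: 59.8
```

drive_tool([
  [[3,0.3,0],[0,0,0],0],
  [[3,0.3,0],[0,0,0],0],
  [[3,0.3,0],[0,0,0],0],
  [[3,0.3,0],[0,0,0],0],
  [[3,0.3,0],[0,0,0],0],
  [[0,0,0],[0,0,0],0],
  [[0,0,0],[0,0,0],0],
])

```text
clock: 12.5
eef_pos: [0.5111, 0.2388, 0.0162]
tool_rot: [-0.041, 0.999, 0.0, -0.0]
ft_force: [-6.2, -0.5, 4.4]
grip_width: 0.0189
grasp_force: 59.7
```

drive_tool([
  [[0,0,0],[0,0,0],1],
  [[0,0,0],[0,0,0],1],
  [[0,0,0],[0,0,0],1],
  [[0,0,0],[0,0,0],1],
  [[0,0,0],[0,0,0],1],
  [[0,0,0],[0,0,0],1],
])

```text
clock: 13.0
eef_pos: [0.5142, 0.2394, 0.0171]
tool_rot: [-0.04, 0.999, 0.001, 0.003]
ft_force: [-0.7, 0.2, -0.1]
grip_width: 0.0855
grasp_force: 0.0
```

drive_tool([
  [[0,0,5],[0,0,0],1],
  [[0,0,25],[0,0,0],1],
  [[0,0,35],[0,0,0],1],
  [[0,0,35],[0,0,0],1],
  [[0,0,35],[0,0,0],1],
  [[-30,-10,20],[0,0,0],1],
  [[-30,-10,0],[0,0,0],1],
  [[-30,-10,0],[0,0,0],1],
])

```text
clock: 13.67
eef_pos: [0.4244, 0.2097, 0.1743]
tool_rot: [-0.04, 0.999, 0.002, 0.005]
ft_force: [0.6, 0.7, -0.2]
grip_width: 0.0853
grasp_force: 0.0
```

Run:
```python
from m import *
o=get_obs();print(o["clock"],o["eef_pos"],o["ft_force"],o["grip_width"])
for n in("top","scene"):
    p=camera(n);m=mask(p,"feeler_yellow",(.53,.24))
    if m is not None: print("yel",n,m.sum(),fit([(p,m)],YEL,[.55,.24,.08]))
    if n=="scene":
        c=np.array(proj(p,[.56,.24,.03])).astype(int);cv2.imwrite("pics/s6.png",cv2.resize(p["image"][c[1]-60:c[1]+60,c[0]-80:c[0]+80,::-1],None,fx=5,fy=5,interpolation=cv2.INTER_CUBIC))
```

```text
13.6667 [0.42438741 0.20974579 0.17432348] [ 0.56843198  0.65787033 -0.19739881] 0.08534791850597612
yel top 266 (array([0.5501, 0.2412, 0.1138]), np.float64(0.514))
yel scene 472 (array([0.5528, 0.2417, 0.0658]), np.float64(0.493))
```

View pics/s6.png

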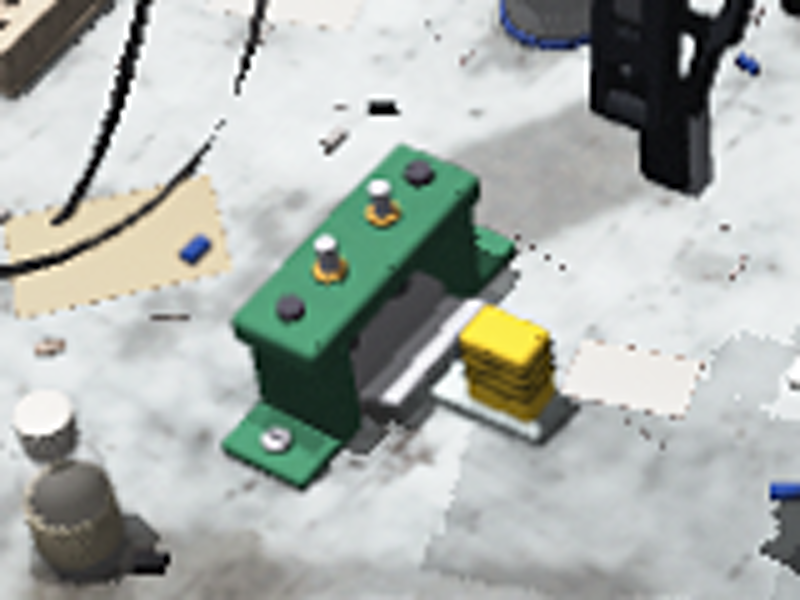

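The crop shows the yellow blade lying flat and straight under the shoe, grip to the front at (505, 360), with the gripper clear of it. Its origin is about 20 mm in front of the bridge's centre, inside the band.

drive_tool([
  [[0,0,0],[0,0,0],1],
  [[0,0,0],[0,0,0],1],
  [[0,0,0],[0,0,0],1],
])

```text
clock: 14.12
eef_pos: [0.4249, 0.2098, 0.1721]
tool_rot: [-0.04, 0.999, 0.001, 0.003]
ft_force: [-0.1, -0.9, -0.1]
grip_width: 0.0854
grasp_force: 0.0
```

```bash
python3 -c "from workcell import *;print(job_done())"
```

```text
the job is handed in; nothing more can be done
None
```

The job is handed in at 14 s: the yellow blade lies flat under the green bridge's shoe with its origin about 20 mm in front of the bridge's centre, it went in with 6–13 N of drag, the red and blue blades were not touched, and no verdict was returned.

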